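# Latch a specimen tray into its cradle

### The job

Put the wooden specimen tray on the mouth of the cradle and slide it flat along the floor, so that its own front edge lifts the hinged steel catch, on against the sprung buffer until the catch drops behind the tray and holds it in. Push gently - do not squash the buffer hard or force the tray against the cradle - then let go, and leave the other things on the bench where they are.

Things in the scene. Friction and masses are not known exactly. Their poses are not given: they have to be found in the camera images.
- tray_grip (a point): Point on the axis of the upright square wooden grip block (26 x 26 mm) of the loose specimen tray, 48 mm above the tray's underside; block top 62 mm, tray rim 26 mm. Tray 100 (its x) x 110 mm (its y), symmetric, 0.25-0.5 kg, small stones fixed inside below the rim. Axes: the tray's, z up. Starts flat on the bench; goes in with its x along or against the cradle's x.
- dock: Fixed cradle: plywood floor with low dark guides. x = the way the tray slides in, z up, origin at bench height (z = 0) on the centre line. Floor top 6 mm up, x -220 to +85 mm, 142 mm wide, -x end open. Guides 20 mm high, 114 mm apart from x = -98 to +50 mm (2 mm free each side of the tray), flaring to 128 mm apart at x = -150. Nothing of it is over 60 mm high.
- dock_mouth (a point): Point on the cradle's floor at its x = -165 mm, y = 0 (cradle's axes): set down with its middle here, square to the cradle, the tray is clear of the catch and of the straight guides, with its front edge between the flared guides.
- dock_home (a point): Point on the cradle's floor at its x = 0, y = 0. A steel head carrying catch and buffer is clamped on the cradle up to 8 mm either way of its middle place along x; this is not measured and must be felt. Head in its middle place: latched tray's middle at x = -2 mm, catch drops when it is pushed on to about x = +2 mm, buffer's face at x = +46 mm.
- catch (a joint): Angle (rad) of the hinged steel catch: 0 hanging on its stop, grows as its free end rises; 0.15 to 0.2 while riding on the tray's rim. A sloping plate over the tray's rim at cradle y = -53 to -35 mm: hinge 50 mm above the bench at x = -90, free end at x = -52 (both +-8 mm), 7 mm below the rim. Bracket at y = -76 to -70. 120 g, falls by its weight; lifting it takes a push of 2 to 4 N.
- buffer (a joint): Compression (m) of the sprung rubber-faced buffer at the cradle's far end: 0 free, grows as the tray pushes it along the cradle's x. 1.5 N/mm: 5.5 to 6.5 mm (about 9 N) lets the catch drop; beyond 9.5 mm (14 N) it is squashed too hard; it ends at 12 mm. Dragging the tray on the floor adds up to 8 N to the push. Let go, it pushes the tray back to rest at about 1.5 to 5 mm.
- rock_a: Loose grey stone, 70 x 55 x 50 mm, origin under its centre; bystander.
- rock_b: Loose stone with pale crystals, 60 mm wide and high, origin under its centre; bystander.
- rock_c: Loose ochre stone, 60 x 75 x 45 mm, origin under its centre; bystander.
- hammer: Loose hammer lying on the bench, handle to its -x, origin under its middle; bystander.
- jar: Loose glass jar, 60 mm across, 75 mm high, origin under its centre; bystander.
- brush: Loose brush lying along its x, origin under its middle; bystander.
- dish: Loose white dish, 80 mm across, 30 mm high, origin under its centre; bystander.
Not all that is in view belongs to the job. Of the things like the part that bears tray_grip, leave any that is blue, pink or red; of the rest the larger one is meant.

How it is judged:
By the outcome, as a careful person would: the job done as asked, in the order asked, and still so for the second after the job is handed in, with the robot touching nothing.
It also fails if it takes over 67 s, if anything falls off the work surface, if the arm or the gripper's body presses on something with over 40 N, if the wrist force passes 120 N, or if a joint passes its speed limit or range.

### The arm

A 6-joint arm with a two-finger parallel gripper is mounted at the origin on the work surface. World frame = base frame: x ahead of the robot, y to its left, z up, the work surface at z = 0. Lengths are in mm, angles in rad, forces in N, time in s.
With the tool pointing down it reaches from about 350 to 725 mm from the base axis. Payload 6 kg.
Tool frame: the origin (TCP) lies on the centre line of the jaws, within the pads' length; the fingertips stand 11 mm ahead of it and the grasp point (between the pads) lies 8 mm behind it; z points along the fingers, y is the direction in which the jaws open and shut (so a half turn about z gives the same grasp; the last joint's range is limited). The gripper opens to 85 mm and grips with 20 to 120 N. Pads are 22 mm wide; open, the fingers measure 114 mm over their backs; the gripper's body (76 mm by 85 mm) begins 54 mm behind the grasp point. The pads swing forward as they close: fully open they stand 13 mm farther back than shut.
Start: joints at [1.465, 0.04, 0.085, 0, -1.615, -0.334], TCP at [255.427, 542.892, 242.261] pointing down, gripper open.
Joint ranges: [-2.56, 2.56], [-1.29, 2.01], [-1.08, 1.49], [-3.29, 1.98], [-2.81, -0.18], [-2.99, 2.99]. Speed limits (rad/s): [2.57, 2.57, 3.01, 3.14, 3.14, 3.14].

### API

Orientations are given as a unit quaternion [x, y, z, w].
In Python, from bench import read_state, cams, job, spotter gives the robot as it stands. The module is installed in compiled form; this text tells all that it offers.
- The arm moves only by the shell command python3 -m handwheel 'ROWS' [FORCE]. ROWS is JSON, a list of rows, each an object with "linear": the shift along the tool's x, y, z in cm, a list of three; "turn": the turn, a rotation vector about the tool's x, y, z in rad, a list of three; "hand": the opening in per cent of the stroke, from 0 (shut) to 100 (fully open). In form: [{"linear": [tx, ty, tz], "turn": [wx, wy, wz], "hand": hand}, ...]. A call has 1 to 5 rows; each row is the pose to reach, as a shift and turn from the pose commanded when the call began, along the tool's axes at that moment; what a row does not reach only later rows make up. A row lasts 1/8 s, in which the tool goes at most 62.5 mm and 10.7 degrees, less where a joint would pass 70% of its speed; a pose out of reach is approached as far as the arm can. A call with a gripper value outside its range is refused whole. The fingers move at their own pace and stop on an object; FORCE is the grip in N (left out, the last holds). Time passes only in rows, so rows that repeat a pose let the fingers close. It gives the time, the measured TCP pose, the force and the opening at its end, in the units of the state.
- read_state(): the state, without advancing time (a new reading comes with each control period).
- cams.capture(name): name is "side" or "top" or "wrist"; returns a dict with "image" (480x640x3 uint8, red, green, blue), "z_map" (480x640 float32, mm along the optical axis (not along the pixel's ray), 0 where there is no reading), "K" (3x3 intrinsics, pixels), "D" ([k1, k2, p1, p2, k3] as OpenCV has them; the pictures are not rectified), "rvec" (rotation vector, rad) and "tvec" (3), from world to camera coordinates, as OpenCV has them. Camera axes: x right, y down, z forward; pixel columns grow to the right and rows downward; lengths in mm; the calibration is good to about 2 mm. A picture is of the moment at which its call begins.
- job.close_job(): hands the job in, once; it reports no verdict.
Trained networks look in a picture, given as the dict that the camera call returned (one of the last four; its "shot" number tells which), for a name from the list of things; names that differ only in an ending like _2 or _b are one class to them, and where a whole thing is asked for, a point or a joint stands for the part that bears it (a point fixed in the world has none). Each returns a list of dicts, best first, with "p" (0 to 1); they miss things now and then, are a little off and sometimes report something else, mostly with a low value. They report only what shows in the picture. A call takes as long as a camera call. They do not tell look-alikes from the thing itself.
- spotter.spot_in(picture, thing): "bbox" ([left, top, width, height] in pixels, round what is visible of it).
- spotter.outline_of(picture, thing): "pixels" (480x640 bool, what is visible of it) and "bbox" ([left, top, width, height] in pixels, round what is visible of it).
- spotter.mark_of(picture, thing): "point" ([column, row] in pixels: a listed point, or the origin of a listed thing).
The state is a dict: "clock": time; "joints": joint angles; "joint_velocities": joint speeds; "joint_torque": joint torques, N m; "tcp_pos": TCP position; "tool_rot": TCP orientation; "ft_force": force on the tool from outside, world axes, zero at the start; "moment": the same for the moment, N m; "finger_gap": opening from 0.0 (shut) to 1.0 (fully open).
Only numpy, scipy, OpenCV 4.12 (cv2) and the standard library are available. Lean on these libraries where they do the work, as an engineer would, in place of code of your own. Each camera call takes 0.05 s, during which the arm holds its last target. There are 200 camera calls.

## Working session

There is one attempt and no reset: what is moved stays moved. The work goes in short steps, Python scripts to look and compute and a shell command to move; the robot and the scene stay as the last step left them, time stands still between calls to the robot, and variables do not carry over. Pictures are saved under pics/ and viewed, about 8 in all and at most 12, crops included, and the job is handed in when it is done.

```bash
mkdir -p pics
cat > h.py <<'E'
import numpy as np, cv2
from bench import read_state, cams, job, spotter
from scipy.spatial.transform import Rotation as R
def save(p,n): cv2.imwrite('pics/'+n+'.png',p['image'][:,:,::-1])
def ray(p,uv):
    n=cv2.undistortPoints(np.array([[uv]],float),np.array(p['K']),np.array(p['D'])).reshape(2)
    Rm=cv2.Rodrigues(np.array(p['rvec'],float))[0]; t=np.array(p['tvec'],float).reshape(3)
    return -Rm.T@t, Rm.T@np.array([n[0],n[1],1.])
def atz(p,uv,z):
    c,d=ray(p,uv); return c+d*(z-c[2])/d[2]
def atdepth(p,uv):
    c,d=ray(p,uv); return c+d*p['z_map'][int(round(uv[1])),int(round(uv[0]))]
def cloud(p):
    v,u=np.mgrid[0:480,0:640]; uv=np.stack([u.ravel(),v.ravel()],1).astype(float)
    n=cv2.undistortPoints(uv[:,None],np.array(p['K']),np.array(p['D'])).reshape(-1,2)
    Rm=cv2.Rodrigues(np.array(p['rvec'],float))[0]; t=np.array(p['tvec'],float).reshape(3)
    z=p['z_map'].ravel()[:,None].astype(float)
    P=(np.c_[n,np.ones(len(n))]*z-t)@Rm; P[z[:,0]==0]=np.nan
    return P.reshape(480,640,3)
def tri(rs):
    A=0;b=0
    for c,d in rs:
        d=d/np.linalg.norm(d);M=np.eye(3)-np.outer(d,d);A=A+M;b=b+M@c
    return np.linalg.solve(A,b)
E
python3 - <<'E'
from h import *
np.set_printoptions(precision=1,suppress=True)
ims=[]
for n in ['top','side']:
    p=cams.capture(n); ims.append(p['image'])
    c,d=ray(p,(320,240));print(n,c,d)
    for t in ['tray_grip','dock_mouth','dock_home','dock']:
        for m in spotter.mark_of(p,t)[:4]:
            print(n,t,round(m['p'],2),np.array(m['point']),'depthpt',atdepth(p,m['point']))
    save(p,n)
s=read_state();print(s['tcp_pos'],s['tool_rot'],s['ft_force'])
E
```

```text
top [ 317.3  -23.8 1182.4] [ 0.1  0.  -1. ]
top tray_grip 0.93 [436.5 208.7] depthpt [ 545.4 -260.    63.3]
top tray_grip 0.69 [505.6 310.8] depthpt [ 315.3 -408.9   61.6]
top tray_grip 0.62 [459.7 376.2] depthpt [ 173.4 -302.7   61.3]
top tray_grip 0.61 [413.2 275.4] depthpt [ 395.8 -206.9   43.6]
top dock_mouth 0.73 [297.6 240.5] depthpt [481.1  58.2   4.5]
top dock_mouth 0.36 [224.8 223.1] depthpt [523.5 233.6   3.5]
top dock_home 0.96 [223.5 225.1] depthpt [518.3 236.1   5.9]
top dock 0.78 [226.1 227.1] depthpt [513.8 230.2   3.7]
top dock 0.57 [337.8 125.8] depthpt [759.3 -37.6  18.8]
side [   57.  -1073.2  1170.3] [ 0.3  0.7 -0.7]
side tray_grip 0.92 [308.7 376.5] depthpt [ 312.9 -420.1   59. ]
side tray_grip 0.91 [444.  304.8] depthpt [ 702.5 -342.5   44. ]
side tray_grip 0.77 [371.3 297.6] depthpt [ 536.9 -268.2   60.7]
side tray_grip 0.67 [230.7 358. ] depthpt [ 167.  -312.7   59.7]
side dock_mouth 0.7 [304.4 229. ] depthpt [491.6  75.3   4.2]
side dock_home 0.81 [291.  197.2] depthpt [504.7 225.3   1.5]
side dock 0.77 [294.  195.5] depthpt [513.6 222.7   7.7]
[255.4 542.9 242.2] [ 1.  -0.2 -0.   0. ] [-0.  -0.1  0.4]
```

View pics/top.png

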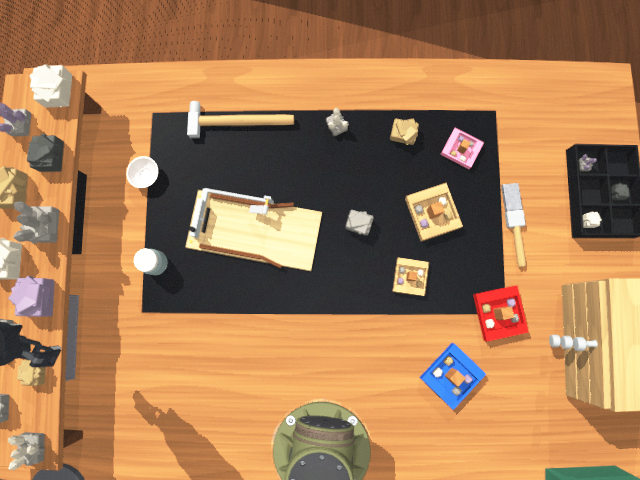

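View pics/side.png

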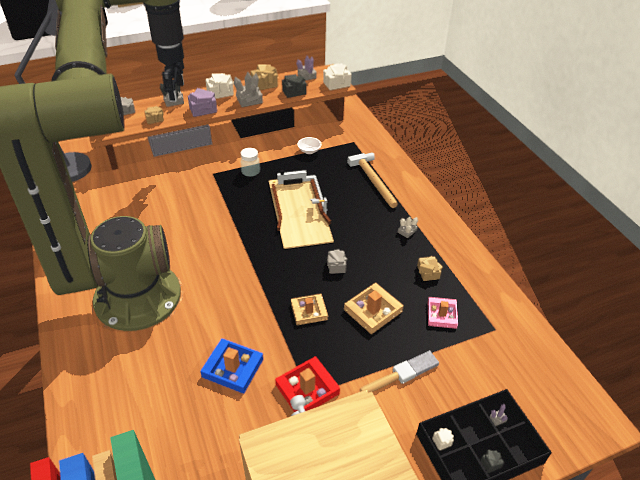

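The top view shows five trays: large wooden (436,211), small wooden (411,277), pink (463,148), red (501,314), blue (454,377). Only the two wooden ones qualify and the larger, at (436,211), is meant. The cradle is at (255,230), mouth to the right. The next step confirms this in a crop and measures poses.

```bash
cat > m.py <<'E'
from h import *
np.set_printoptions(precision=2,suppress=True)
rg={}
for n in ['top','side']:
    p=cams.capture(n); C=cloud(p)
    if n=='top':
        cv2.imwrite('pics/crop.png',cv2.resize(p['image'][170:310,180:480,::-1],None,fx=2.6,fy=2.6,interpolation=cv2.INTER_CUBIC))
    g=[m['point'] for m in spotter.mark_of(p,'tray_grip') if np.linalg.norm(atdepth(p,m['point'])[:2]-[542,-264])<30]
    rg[n]=(ray(p,g[0]))
    for z0,z1 in [(20,30),(57,68)]:
        m=(C[...,2]>z0)&(C[...,2]<z1)&(np.hypot(C[...,0]-542,C[...,1]+262)<85)
        Q=C[m]; r=cv2.minAreaRect(Q[:,:2].astype(np.float32)); print(n,'tray',z0,m.sum(),'z',np.median(Q[:,2]),r)
    # floor
    m=(C[...,2]>2.5)&(C[...,2]<11)&(np.abs(C[...,0]-490)<110)&(C[...,1]>0)&(C[...,1]<300)
    hsv=cv2.cvtColor(p['image'],cv2.COLOR_RGB2HSV); m&=(hsv[...,2]>110)
    k,l,st,ce=cv2.connectedComponentsWithStats(m.astype(np.uint8)); i=1+np.argmax(st[1:,4]);m=l==i
    Q=C[m]; print(n,'floor',m.sum(),'z',np.median(Q[:,2]),cv2.minAreaRect(Q[:,:2].astype(np.float32)), 'hullbox',cv2.boxPoints(cv2.minAreaRect(Q[:,:2].astype(np.float32))))
    # 20mm guides
    m=(C[...,2]>15)&(C[...,2]<25)&(np.abs(C[...,0]-490)<110)&(C[...,1]>0)&(C[...,1]<300)
    Q=C[m]; print('guides',len(Q),cv2.minAreaRect(Q[:,:2].astype(np.float32))); np.save('g_'+n,Q)
    for t in ['dock_mouth','dock_home']:
        q=spotter.mark_of(p,t)[0]['point']; print(t,atz(p,q,6)); rg[n+t]=ray(p,q)
print('tri grip',tri([rg['top'],rg['side']]))
for t in ['dock_mouth','dock_home']: print(t,tri([rg['top'+t],rg['side'+t]]))
E
python3 m.py
```

```text
top tray 20 1018 z 25.779368325663874 ((549.015380859375, -262.19219970703125), (111.10004425048828, 103.3172378540039), 19.27882957458496)
top tray 57 128 z 61.98989315107941 ((548.8040771484375, -261.44122314453125), (26.077701568603516, 26.3822021484375), 17.295211791992188)
top floor 5574 z 6.614906479416313 ((505.6842041015625, 152.43014526367188), (282.5741882324219, 144.42344665527344), 79.4591293334961) hullbox [[408.84  26.74]
 [550.83   0.32]
 [602.52 278.12]
 [460.54 304.54]]
guides 936 ((513.8331298828125, 191.35342407226562), (223.3921356201172, 156.65745544433594), 79.4317626953125)
dock_mouth [484.01  68.05   6.  ]
dock_home [527.01 236.36   6.  ]
side tray 20 731 z 24.151595209355644 ((546.7120971679688, -263.7482604980469), (113.63068389892578, 104.03612518310547), 18.839397430419922)
side tray 57 83 z 60.08549775519198 ((546.2764892578125, -263.6583557128906), (27.837398529052734, 26.97445297241211), 14.616816520690918)
side floor 1908 z 5.309513556137735 ((504.295654296875, 150.64390563964844), (289.9192810058594, 144.73956298828125), 80.22161865234375) hullbox [[408.36  20.08]
 [550.99  -4.5 ]
 [600.23 281.21]
 [457.6  305.79]]
guides 395 ((515.5552978515625, 188.11404418945312), (225.57643127441406, 154.36619567871094), 77.30927276611328)
dock_mouth [496.63  85.32   6.  ]
dock_home [518.99 229.41   6.  ]
tri grip [ 548.66 -264.28   51.9 ]
dock_mouth [484.96  65.52  26.43]
dock_home [525.57 238.94  -2.79]
```

View pics/crop.png

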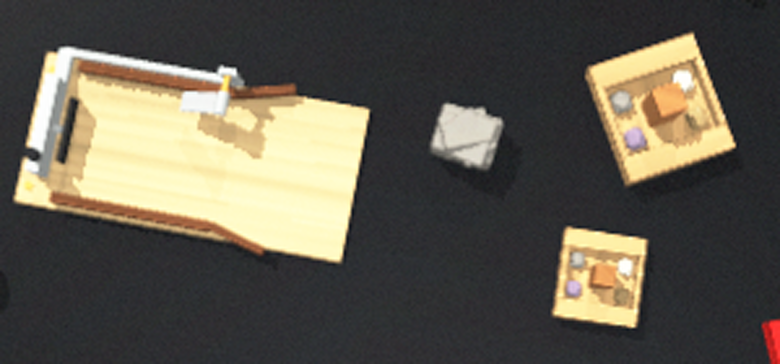

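The crop confirms it: large plain wooden tray with grip block at crop (665,102), small one at (602,275). I'll hover over the large one with the jaws along the tray's x (≈109°).

```bash
cat > go.py <<'E'
import sys
from h import *
np.set_printoptions(precision=3,suppress=True)
# usage: go.py x y z yaw(deg of tool y axis, mod 180)
def go(x,y,z,yaw):
    s=read_state(); T=R.from_quat(s['tool_rot']); p=np.array(s['tcp_pos'])
    cy=T.as_matrix()[:,1]; cur=np.degrees(np.arctan2(cy[1],cy[0]))
    for k in (0,180):
        a=np.radians(yaw+k); Y=np.array([np.cos(a),np.sin(a),0]);Z=np.array([0,0,-1.]);X=np.cross(Y,Z)
        w=(T.inv()*R.from_matrix(np.c_[X,Y,Z])).as_rotvec()
        print('lin cm',T.inv().apply(np.array([x,y,z])-p)/10,'turn',w,'| yaw',yaw+k)
    print('cur',p,'yaw',round(cur,2),'tilt',T.as_matrix()[:,2],'j',np.array(s['joints']),'F',np.array(s['ft_force']),'gap',s['finger_gap'],'t',s['clock'])
if __name__=='__main__': go(*map(float,sys.argv[1:5]))
E
python3 go.py 548 -263 170 109.3
```

```text
lin cm [60.784 60.463  7.236] turn [ 0.    -0.     2.365] | yaw 109.3
lin cm [60.784 60.463  7.236] turn [ 0.     0.    -0.777] | yaw 289.3
cur [255.418 542.89  242.255] yaw -115.2 tilt [-0. -0. -1.] j [ 1.465  0.04   0.085 -0.    -1.616 -0.334] F [-0.458 -0.001  0.092] gap 0.9965927521519472 t 0.9
```

```bash
python3 -m handwheel '[{"linear":[5,5,0],"turn":[0,0,0.17],"hand":100},{"linear":[9,9,0],"turn":[0,0,0.35],"hand":100},{"linear":[13,13,0],"turn":[0,0,0.52],"hand":100},{"linear":[17,17,0],"turn":[0,0,0.7],"hand":100},{"linear":[20,20,0],"turn":[0,0,0.8],"hand":100}]' && python3 go.py 548 -263 170 109.3
```

```text
clock: 1.52
tcp_pos: [351.7, 274.8, 242.8]
tool_rot: [0.813, -0.583, 0.0, -0.001]
ft_force: [-0.2, 0.4, -0.1]
finger_gap: 1.002
lin cm [57.242 -1.346  7.24 ] turn [-0.     0.001  1.56 ] | yaw 109.3
lin cm [57.242 -1.346  7.24 ] turn [-0.001 -0.    -1.581] | yaw 289.3
cur [351.684 274.812 242.83 ] yaw -161.3 tilt [ 0.001  0.001 -1.   ] j [ 1.119 -0.381 -0.284  0.    -1.666 -0.793] F [-0.187  0.384 -0.108] gap 1.0017641596360825 t 1.525
```

```bash
python3 -m handwheel '[{"linear":[6,-0.2,0],"turn":[0,0,0.17],"hand":100},{"linear":[12,-0.3,0],"turn":[0,0,0.35],"hand":100},{"linear":[18,-0.5,0],"turn":[0,0,0.52],"hand":100},{"linear":[24,-0.6,0.5],"turn":[0,0,0.7],"hand":100},{"linear":[29,-0.7,1],"turn":[0,0,0.8],"hand":100}]' >/dev/null&& python3 go.py 548 -263 210 109.3
```

```text
lin cm [ 19.28  -20.621   2.267] turn [-0.001  0.001  0.76 ] | yaw 109.3
lin cm [ 19.28  -20.621   2.267] turn [-0.002 -0.001 -2.381] | yaw 289.3
cur [452.464   2.644 232.66 ] yaw 152.85 tilt [ 0.001  0.    -1.   ] j [ 0.455 -0.365 -0.291  0.    -1.644 -0.929] F [ 1.096  0.676 -0.506] gap 0.999319733915642 t 2.15
```

```bash
python3 - <<'E'
from h import *
np.set_printoptions(precision=1,suppress=True)
p=cams.capture('wrist'); save(p,'w1')
print(ray(p,(320,240)))
for t in ['dock','dock_home','dock_mouth','catch','tray_grip']:
    for m in spotter.mark_of(p,t)[:2]: print(t,round(m['p'],2),np.array(m['point']),atdepth(p,m['point']),atz(p,m['point'],6))
E
python3 -m handwheel '[{"linear":[4,-4.3,0.5],"turn":[0,0,0.16],"hand":100},{"linear":[8,-8.6,1],"turn":[0,0,0.32],"hand":100},{"linear":[12,-12.8,1.5],"turn":[0,0,0.48],"hand":100},{"linear":[16,-17,2],"turn":[0,0,0.64],"hand":100},{"linear":[19.3,-20.6,2.3],"turn":[0,0,0.76],"hand":100}]' >/dev/null
python3 -m handwheel '[{"linear":[0,0,0],"turn":[0,0,0],"hand":100}]'
python3 - <<'E'
from h import *
np.set_printoptions(precision=1,suppress=True)
p=cams.capture('wrist'); save(p,'w2'); C=cloud(p)
for m in spotter.mark_of(p,'tray_grip')[:2]: print(round(m['p'],2),np.array(m['point']),atdepth(p,m['point']),atz(p,m['point'],48))
for z0,z1 in [(20,30),(57,68)]:
    m=(C[...,2]>z0)&(C[...,2]<z1)&(np.hypot(C[...,0]-547,C[...,1]+262)<85)
    Q=C[m]
    if len(Q)>10: print(z0,m.sum(),np.median(Q,0),cv2.minAreaRect(Q[:,:2].astype(np.float32)))
from go import go
go(548,-263,40,109.3)
E
```

```text
(array([414.8, -70.3, 363. ]), array([ 0.1,  0.3, -0.9]))
dock 0.93 [342.6 381.4] [523.1 226.2   4.9] [522.7 225.3   6. ]
dock_home 0.9 [345.3 386.3] [523.5 235.5   4.4] [523.  234.1   6. ]
dock_mouth 0.75 [307.  274.4] [493.7  69.9   6.3] [493.8  70.    6. ]
clock: 3.1
tcp_pos: [549.1, -261.4, 207.4]
tool_rot: [-0.169, 0.986, 0.0, -0.002]
ft_force: [-0.2, 0.0, -0.0]
finger_gap: 1.001
0.87 [435.2  75.8] [ 401.  -208.4   42.9] [ 402.2 -209.8   48. ]
0.74 [309.1 225.9] [ 547.1 -263.3   59.4] [ 550.2 -262.3   48. ]
20 5865 [ 535.5 -262.9   24.7] ((550.4191284179688, -261.1768493652344), (109.77721405029297, 100.22968292236328), 18.706615447998047)
57 917 [ 549.5 -261.7   60.6] ((549.9887084960938, -261.5432434082031), (25.753990173339844, 25.769031524658203), 19.3405818939209)
lin cm [ 0.212 -0.309 16.909] turn [ 0.    -0.001  0.007] | yaw 109.3
lin cm [ 0.212 -0.309 16.909] turn [ 0.001  0.001 -3.135] | yaw 289.3
cur [ 549.05  -259.407  209.085] yaw 109.7 tilt [-0.001  0.    -1.   ] j [-0.112  0.059  0.044 -0.    -1.557 -1.115] F [-0.806 -0.269  0.17 ] gap 0.9962695621828042 t 3.2Traceback (most recent call last):
  File "<stdin>", line 6, in <module>
ValueError: it knows: brush, dish, dock, dock_home, dock_mouth, hammer, jar, rock, tray_grip
```

View pics/w2.png

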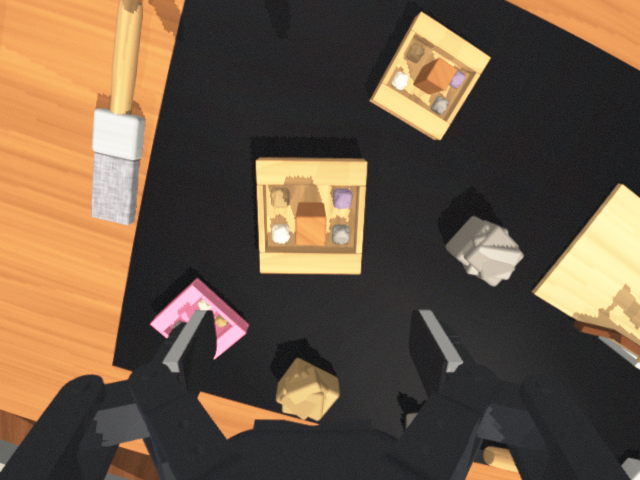

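The wrist view shows the large tray at (311,216), square to the jaws, block at (310,222), with free space all round. Measured centre (549.9,-261.6), block top 61, rim 25, which match the text. Descending to grip.

```bash
python3 -m handwheel '[{"linear":[0,-0.15,5],"turn":[0,0,0.007],"hand":80},{"linear":[0,-0.15,10],"turn":[0,0,0.007],"hand":70},{"linear":[0,-0.15,14],"turn":[0,0,0.007],"hand":65},{"linear":[0,-0.15,16.8],"turn":[0,0,0.007],"hand":60},{"linear":[0,-0.15,16.8],"turn":[0,0,0.007],"hand":60}]' 40
python3 -m handwheel '[{"linear":[0,0,0],"turn":[0,0,0],"hand":30},{"linear":[0,0,0],"turn":[0,0,0],"hand":20},{"linear":[0,0,0],"turn":[0,0,0],"hand":15},{"linear":[0,0,0],"turn":[0,0,0],"hand":15},{"linear":[0,0,0],"turn":[0,0,0],"hand":15}]' 40
python3 go.py 549.8 -261.7 120 109
```

```text
clock: 3.82
tcp_pos: [548.2, -259.7, 39.8]
tool_rot: [-0.168, 0.986, 0.001, -0.002]
ft_force: [0.9, 0.9, -0.0]
finger_gap: 0.606
clock: 4.45
tcp_pos: [550.7, -261.8, 44.3]
tool_rot: [-0.167, 0.986, -0.001, 0.002]
ft_force: [0.7, 3.1, 6.6]
finger_gap: 0.297
lin cm [ 0.057  0.023 -7.574] turn [-0.002  0.004  0.004] | yaw 109.0
lin cm [ 0.057  0.023 -7.574] turn [-0.006 -0.003 -3.138] | yaw 289.0
cur [ 550.749 -261.797   44.263] yaw 109.23 tilt [ 0.004 -0.001 -1.   ] j [-0.115  0.129 -0.186  0.    -1.252 -1.12 ] F [0.721 3.129 6.598] gap 0.2967913123113392 t 4.45
```

```bash
python3 -m handwheel '[{"linear":[0,0,-2],"turn":[0,0,0],"hand":15},{"linear":[0,0,-5],"turn":[0,0,0],"hand":15},{"linear":[0,0,-10],"turn":[0,0,0],"hand":15},{"linear":[0,0,-13],"turn":[0,0,0],"hand":15},{"linear":[0,0,-13],"turn":[0,0,0],"hand":15}]' 50
python3 go.py 490 68 165 79.5
python3 - <<'E'
from h import *
np.set_printoptions(precision=1,suppress=True)
p=cams.capture('wrist'); C=cloud(p); save(p,'w3')
s=read_state();T=R.from_quat(s['tool_rot']); L=T.inv().apply((C-np.array(s['tcp_pos'])).reshape(-1,3)).reshape(C.shape)
np.save('L',L)
m=(np.abs(L[...,0])<80)&(np.abs(L[...,1])<80)&(L[...,2]>-30)&(L[...,2]<60)
print(np.histogram(L[m][:,2],bins=np.arange(-30,61,5)))
for z0,z1 in [(-30,-12),(14,26)]:
    k=m&(L[...,2]>z0)&(L[...,2]<z1);Q=L[k]
    print(z0,len(Q),np.median(Q,0),cv2.minAreaRect(Q[:,:2].astype(np.float32)))
E
```

```text
clock: 5.08
tcp_pos: [550.2, -262.4, 175.4]
tool_rot: [-0.167, 0.986, -0.001, 0.003]
ft_force: [-0.7, 0.2, -3.6]
finger_gap: 0.294
lin cm [-5.164 33.191  0.959] turn [-0.002  0.006  0.518] | yaw 79.5
lin cm [-5.164 33.191  0.959] turn [-0.008 -0.003 -2.624] | yaw 259.5
cur [ 550.165 -262.448  175.449] yaw 109.17 tilt [ 0.006 -0.002 -1.   ] j [-0.116  0.063 -0.013  0.001 -1.489 -1.12 ] F [-0.651  0.234 -3.619] gap 0.2938950357368525 t 5.075
(array([  912,   903,  3886,   780,   746,   652,   501,   277,   306,
       14979,  2657,  2646,  1418,  6626,   158,     0,     0,     0]), array([-30, -25, -20, -15, -10,  -5,   0,   5,  10,  15,  20,  25,  30,
        35,  40,  45,  50,  55,  60]))
-30 6168 [  5.1   0.4 -19.4] ((-0.11867427825927734, 0.4952983856201172), (52.98931121826172, 26.910255432128906), 89.7266616821289)
14 18420 [36.9  0.8 16.9] ((-0.5182266235351562, 0.7042922973632812), (110.8863296508789, 100.21403503417969), 0.1927541196346283)
```

View pics/w3.png

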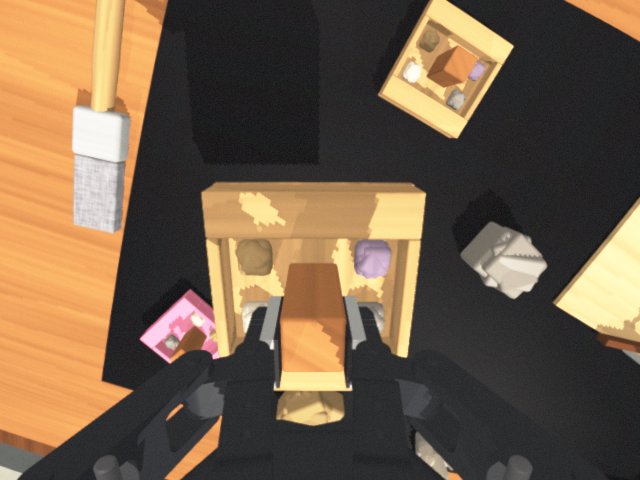

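Tray is held square (offset −0.5, 0.7 mm, rim 17 mm below TCP). Going halfway, then measuring the cradle from there.

```bash
python3 -m handwheel '[{"linear":[-1,4,0],"turn":[0,0,0.1],"hand":15},{"linear":[-2,9,0],"turn":[0,0,0.2],"hand":15},{"linear":[-2.5,14,0],"turn":[0,0,0.3],"hand":15},{"linear":[-2.7,17,0],"turn":[0,0,0.4],"hand":15},{"linear":[-2.7,17,0],"turn":[0,0,0.518],"hand":15}]' 50
cat > dock.py <<'E'
from h import *
np.set_printoptions(precision=2,suppress=True)
from scipy.optimize import least_squares
def meas(n):
    p=cams.capture(n); C=cloud(p); save(p,'d_'+n); 
    V=cv2.cvtColor(p['image'],cv2.COLOR_RGB2HSV)
    x0=np.array([521.,229,np.radians(79.6)])
    def loc(P,x): 
        c,s=np.cos(x[2]),np.sin(x[2]); d=P[...,:2]-x[:2]; return np.stack([d@[c,s],d@[-s,c]],-1)
    # floor: bright wooden pixels at z~6
    m=(np.abs(C[...,2]-6)<6)&(V[...,2]>100)&(V[...,1]<170)
    l=loc(C,x0); m&=(np.abs(l[...,0]+60)<190)&(np.abs(l[...,1])<90)
    m=cv2.morphologyEx(m.astype(np.uint8),cv2.MORPH_OPEN,np.ones((3,3)))
    # boundary of the open part x<-150
    e=(m-cv2.erode(m,np.ones((3,3))))>0
    P=np.stack([atz(p,(u,v),6) for v,u in np.argwhere(e)]);l=loc(P,x0)
    sel=lambda k:P[k]
    end=sel((l[:,0]<-205)&(np.abs(l[:,1])<55)); L=sel((l[:,0]<-160)&(l[:,0]>-208)&(np.abs(l[:,1]-71)<12)); Rr=sel((l[:,0]<-160)&(l[:,0]>-208)&(np.abs(l[:,1]+71)<12))
    # guides: straight part at z 20
    g=(np.abs(C[...,2]-20)<5); gl=loc(C,x0); g&=(gl[...,0]>-95)&(gl[...,0]<45)&(np.abs(np.abs(gl[...,1])-60)<9)
    G=C[g]
    gp=G[loc(G,x0)[:,1]>0]; gm=G[loc(G,x0)[:,1]<0]
    print(n,'n',len(end),len(L),len(Rr),len(gp),len(gm))
    for nm,S,ax in [('end',end,1),('L',L,0),('R',Rr,0),('g+',gp,0),('g-',gm,0)]:
        if len(S)<8: continue
        vx,vy,cx,cy=cv2.fitLine(S[:,:2].astype(np.float32),cv2.DIST_HUBER,0,.01,.01).ravel()
        a=np.degrees(np.arctan2(vy,vx))%180; ll=loc(S,x0)
        print(nm,'ang',round(a-(90 if ax==1 and a>90 else 0),2),'loc med',np.median(ll,0),'lat 2/98',np.percentile(ll[:,1-ax if ax==0 else 0],[2,98]))
    for t in ['dock','dock_home','dock_mouth']:
        for q in spotter.mark_of(p,t)[:1]: print(t,round(q['p'],2),atz(p,q['point'],0 if t=='dock' else 6))
if __name__=='__main__':
    for n in ['wrist','top']: meas(n)
E
python3 dock.py; python3 go.py 490 68 165 79.5
```

```text
clock: 5.75
tcp_pos: [517.5, -90.5, 169.5]
tool_rot: [0.092, 0.996, 0.0, -0.001]
ft_force: [0.4, -0.5, -2.2]
finger_gap: 0.299
wrist n 218 84 72 716 671
end ang 81.36 loc med [-217.06   12.65] lat 2/98 [-218.78 -205.83]
L ang 79.66 loc med [-186.43   69.79] lat 2/98 [61.21 70.23]
R ang 80.07 loc med [-183.46  -69.77] lat 2/98 [-70.68 -59.31]
g+ ang 79.77 loc med [-71.58  61.26] lat 2/98 [56.53 66.49]
g- ang 79.97 loc med [-46.56 -61.88] lat 2/98 [-66.83 -57.31]
dock_mouth 0.55 [489.98  70.59   6.  ]
top n 68 26 14 66 0
end ang 80.15 loc med [-217.47    0.77] lat 2/98 [-219.39 -205.72]
L ang 76.6 loc med [-180.49   71.21] lat 2/98 [61.24 73.95]
R ang 101.26 loc med [-195.03  -64.66] lat 2/98 [-69.26 -60.05]
g+ ang 77.79 loc med [25.48 62.99] lat 2/98 [58.17 67.64]
dock_mouth 0.59 [486.16  74.24   6.  ]
lin cm [ 5.74  15.296  0.587] turn [-0.    -0.001  0.   ] | yaw 79.5
lin cm [ 5.74  15.296  0.587] turn [ 0.001 -0.    -3.141] | yaw 259.5
cur [518.628 -92.847 170.869] yaw 79.52 tilt [-0.001 -0.    -1.   ] j [ 0.205 -0.152 -0.229 -0.    -1.494 -1.959] F [ 0.048 -0.202 -3.082] gap 0.2940857782645406 t 6.15
```

View pics/d_wrist.png

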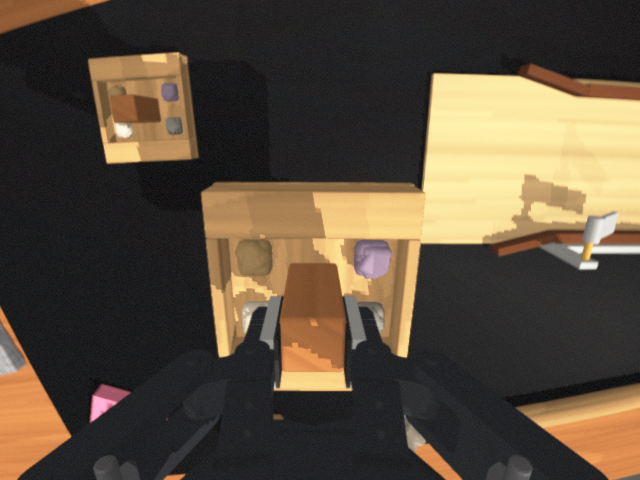

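The wrist view shows the cradle at right (425–640, 75–245), with its mouth clear and the catch at (597,232). Cradle origin ≈ (521,229), yaw 79.7°, edges symmetric at ±69.8. Going above the mouth.

```bash
python3 -m handwheel '[{"linear":[2,5,0],"turn":[0,0,-0.003],"hand":15},{"linear":[4,10,0],"turn":[0,0,-0.003],"hand":15},{"linear":[5.6,15.1,1.5],"turn":[0,0,-0.003],"hand":15},{"linear":[5.6,15.1,5],"turn":[0,0,-0.003],"hand":15},{"linear":[5.6,15.1,7],"turn":[0,0,-0.003],"hand":15}]'
python3 -m handwheel '[{"linear":[0,0,0],"turn":[0,0,0],"hand":15},{"linear":[0,0,0],"turn":[0,0,0],"hand":15}]'
cat > chk.py <<'E'
# pose of held/placed tray (rim) in dock frame, from wrist; and averaged TCP
from h import *
from go import go
np.set_printoptions(precision=2,suppress=True)
O=np.array([521.2,229.]);A=np.radians(79.7);c,s=np.cos(A),np.sin(A)
D=lambda P:np.stack([(P[...,:2]-O)@[c,s],(P[...,:2]-O)@[-s,c]],-1)
if __name__=='__main__':
    import sys
    p=cams.capture('wrist'); C=cloud(p); l=D(C); st=read_state(); t=np.array(st['tcp_pos']); print('tcp dock',D(t),t[2])
    save(p,sys.argv[1])
    zr=t[2]-17; m=(np.abs(C[...,2]-zr)<4.5)&(np.abs(l-D(t)).max(-1)<70); Q=np.c_[l[m],C[m][:,2]]
    if len(Q)>50: print('rim',len(Q),'z',np.median(Q[:,2]),cv2.minAreaRect(Q[:,:2].astype(np.float32)), 'pct',np.percentile(Q,[.5,99.5],0))
    for nm,sg in [('g+',1),('g-',-1)]:
        g=(np.abs(C[...,2]-20)<4)&(l[...,0]>-95)&(l[...,0]<45)&(np.abs(l[...,1]-sg*62)<9); print(nm,g.sum(),np.median(l[g],0),np.percentile(l[g][:,1],[3,97]) if g.sum() else '')
    go(490.9,66,50,79.7)
E
python3 chk.py w5
```

```text
clock: 6.78
tcp_pos: [490.4, 66.7, 99.3]
tool_rot: [0.089, 0.996, -0.0, -0.001]
ft_force: [-0.3, -1.2, -3.8]
finger_gap: 0.295
clock: 7.02
tcp_pos: [491.9, 66.0, 102.6]
tool_rot: [0.09, 0.996, 0.0, 0.001]
ft_force: [-0.7, 0.3, -2.9]
finger_gap: 0.298
tcp dock [-165.49   -0.42] 102.79975592193338
rim 14886 z 83.08014871430036 ((-163.76205444335938, 0.6478958129882812), (110.91567993164062, 100.07984924316406), 89.79450225830078) pct [[-213.19  -53.4    81.46]
 [-114.35   55.73   88.87]]
g+ 3409 [-28.96  61.92] [57.01 66.57]
g- 1898 [-10.19 -61.86] [-70.63 -56.8 ]
lin cm [ 0.12 -0.03  5.28] turn [ 0.  0. -0.] | yaw 79.7
lin cm [ 0.12 -0.03  5.28] turn [ 0.   -0.    3.14] | yaw 259.7
cur [492.02  66.1  102.8 ] yaw 79.66 tilt [ 0.  0. -1.] j [ 0.54 -0.22 -0.41  0.   -1.38 -2.29] F [-0.14  0.97 -3.48] gap 0.29188551164617593 t 7.075
```

```bash
python3 -m handwheel '[{"linear":[-0.06,-0.1,2],"turn":[0,0,0],"hand":15},{"linear":[-0.06,-0.1,4],"turn":[0,0,0],"hand":15},{"linear":[-0.06,-0.1,4.7],"turn":[0,0,0],"hand":15},{"linear":[-0.06,-0.1,4.7],"turn":[0,0,0],"hand":15}]'
for i in 1 2; do python3 -m handwheel '[{"linear":[0,0,0.2],"turn":[0,0,0],"hand":15},{"linear":[0,0,0.2],"turn":[0,0,0],"hand":15}]'; done; python3 chk.py w6
```

```text
clock: 7.58
tcp_pos: [492.0, 65.0, 54.9]
tool_rot: [0.09, 0.996, -0.0, 0.0]
ft_force: [0.3, 0.8, -3.5]
finger_gap: 0.296
clock: 7.82
tcp_pos: [491.9, 65.2, 52.9]
tool_rot: [0.09, 0.996, 0.0, 0.0]
ft_force: [-0.2, 0.4, -2.8]
finger_gap: 0.298
clock: 8.07
tcp_pos: [491.8, 65.2, 50.5]
tool_rot: [0.09, 0.996, 0.0, 0.0]
ft_force: [0.8, 0.4, -2.6]
finger_gap: 0.295
tcp dock [-166.48   -0.35] 50.49011931466106
rim 14969 z 31.024440402924764 ((-164.6524658203125, 0.66326904296875), (110.80387878417969, 100.06481170654297), 89.68700408935547) pct [[-214.05  -53.4    29.19]
 [-115.23   55.78   36.38]]
g+ 3756 [-51.02  62.25] [57.47 66.79]
g- 2207 [ -4.41 -61.47] [-70.64 -56.72]
lin cm [0.1  0.07 0.05] turn [ 0.  0. -0.] | yaw 79.7
lin cm [0.1  0.07 0.05] turn [ 0.   -0.    3.14] | yaw 259.7
cur [491.78  65.14  50.49] yaw 79.68 tilt [ 0. -0. -1.] j [ 0.54 -0.18 -0.48  0.   -1.27 -2.29] F [-0.23  0.25 -2.02] gap 0.2965686252633289 t 8.125
```

```bash
for i in 1 2; do python3 -m handwheel '[{"linear":[0,0,0.1],"turn":[0,0,0],"hand":15},{"linear":[0,0,0.1],"turn":[0,0,0],"hand":15}]' | grep -E "pos|force"; done
```

```text
tcp_pos: [492.0, 65.2, 50.3]
ft_force: [-3.4, 1.5, 5.6]
tcp_pos: [492.3, 65.1, 50.2]
ft_force: [-5.8, 1.0, 10.5]
```

```bash
python3 -m handwheel '[{"linear":[0,0,-0.13],"turn":[0,0,0],"hand":15},{"linear":[0,0,-0.13],"turn":[0,0,0],"hand":15}]' | grep -E "pos|force"
python3 -m handwheel '[{"linear":[0,0.5,0],"turn":[0,0,0],"hand":15},{"linear":[0,1,0],"turn":[0,0,0],"hand":15},{"linear":[0,1.5,0],"turn":[0,0,0],"hand":15},{"linear":[0,2,0],"turn":[0,0,0],"hand":15},{"linear":[0,2,0],"turn":[0,0,0],"hand":15}]'; python3 chk.py w7
```

```text
tcp_pos: [492.2, 65.1, 50.3]
ft_force: [-0.7, -0.4, 4.1]
clock: 9.5
tcp_pos: [495.8, 84.9, 50.3]
tool_rot: [0.09, 0.996, -0.0, 0.001]
ft_force: [-0.7, -1.8, 6.0]
finger_gap: 0.295
tcp dock [-146.34   -0.77] 50.263839438452614
rim 14955 z 30.75733606344877 ((-143.8238525390625, -7.572380065917969), (101.67717742919922, 126.86461639404297), 0.3096471130847931) pct [[-193.97  -53.82   28.98]
 [ -95.1    55.28   36.23]]
g+ 4740 [-41.8   62.06] [57.13 66.77]
g- 2295 [  0.12 -61.16] [-70.47 -56.71]
lin cm [ 0.14 -1.95  0.03] turn [-0.  0. -0.] | yaw 79.7
lin cm [ 0.14 -1.95  0.03] turn [0.   0.   3.14] | yaw 259.7
cur [495.79  84.88  50.26] yaw 79.68 tilt [ 0. -0. -1.] j [ 0.57 -0.16 -0.46  0.   -1.27 -2.32] F [ 0.26 -1.14  4.87] gap 0.2963174057915388 t 9.55
```

```bash
for i in 1 2; do python3 -m handwheel '[{"linear":[-0.02,0.4,0],"turn":[0,0,0],"hand":15},{"linear":[-0.02,0.8,0],"turn":[0,0,0],"hand":15},{"linear":[-0.02,1.2,0],"turn":[0,0,0],"hand":15},{"linear":[-0.02,1.6,0],"turn":[0,0,0],"hand":15},{"linear":[-0.02,2,0],"turn":[0,0,0],"hand":15}]'| grep -E "pos|force"; done;  python3 chk.py w8
```

```text
tcp_pos: [499.5, 104.0, 50.3]
ft_force: [-0.5, -4.2, 5.8]
tcp_pos: [503.2, 123.4, 50.3]
ft_force: [-1.6, -5.0, 6.9]
tcp dock [-106.71   -1.16] 50.27250029708755
rim 14857 z 30.775729565399033 ((-105.43421173095703, -7.970729827880859), (126.22406005859375, 100.2544937133789), 89.6868667602539) pct [[-154.79  -64.87   29.  ]
 [ -55.94   54.9    36.47]]
g+ 6328 [-32.   61.8] [54.83 66.66]
g- 1389 [ 19.64 -60.95] [-70.45 -56.77]
lin cm [ 0.18 -5.91  0.04] turn [-0.  0. -0.] | yaw 79.7
lin cm [ 0.18 -5.91  0.04] turn [0.   0.   3.14] | yaw 259.7
cur [503.26 123.81  50.27] yaw 79.66 tilt [ 0. -0. -1.] j [ 0.63 -0.12 -0.42  0.   -1.27 -2.38] F [-0.2  -3.55  5.75] gap 0.2883362638644375 t 10.85
```

```bash
for i in 1 2 3; do python3 -m handwheel '[{"linear":[0,0.4,0],"turn":[0,0,0],"hand":15},{"linear":[0,0.8,0],"turn":[0,0,0],"hand":15},{"linear":[0,1.2,0],"turn":[0,0,0],"hand":15},{"linear":[0,1.6,0],"turn":[0,0,0],"hand":15},{"linear":[0,2,0],"turn":[0,0,0],"hand":15}]'| grep -E "pos|force"; done;  python3 chk.py w9
```

```text
tcp_pos: [506.8, 143.1, 50.3]
ft_force: [-0.2, -4.6, 5.3]
tcp_pos: [510.4, 162.8, 50.3]
ft_force: [-1.5, -4.6, 5.8]
tcp_pos: [514.0, 182.5, 50.3]
ft_force: [-1.1, -4.6, 7.3]
tcp dock [-46.64  -1.19] 50.26434962384199
rim 14775 z 30.788864108262224 ((-45.41855239868164, -0.15936279296875), (110.67504119873047, 100.0610580444336), 89.79955291748047) pct [[-94.76 -53.56  28.97]
 [  4.08  54.81  37.37]]
g+ 7002 [-27.82  61.57] [54.66 66.62]
g- 125 [-35.5  -69.75] [-70.93 -65.71]
lin cm [  0.18 -11.92   0.04] turn [-0.  0. -0.] | yaw 79.7
lin cm [  0.18 -11.92   0.04] turn [0.   0.   3.14] | yaw 259.7
cur [514.03 182.9   50.26] yaw 79.67 tilt [ 0. -0. -1.] j [ 0.71 -0.04 -0.35  0.   -1.26 -2.46] F [-0.36 -2.98  6.36] gap 0.2944355723088722 t 12.775
```

View pics/w9.png

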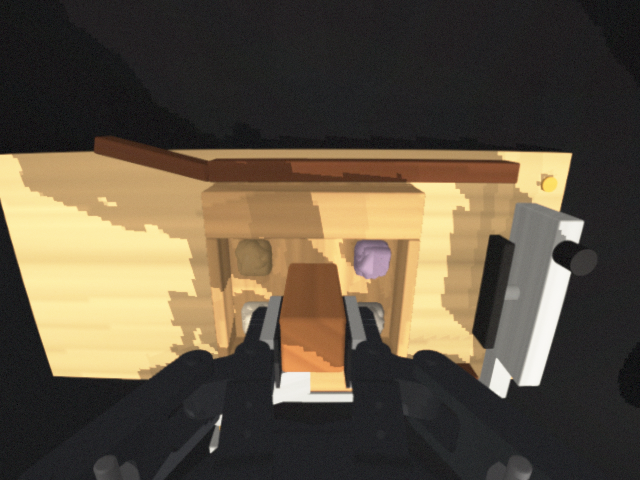

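The wrist view shows the tray straight in the guides, with the buffer pad (black, ~(490,290)) ahead and the catch hidden behind the hand. Measuring the buffer face and looking from the side for the catch.

Run:
```python
from chk import *
p=cams.capture('wrist');C=cloud(p);l=D(C)
for y0 in (-20,-10,0,10,20):
    m=(np.abs(l[...,1]-y0)<5)&(C[...,2]>14)&(C[...,2]<60)&(l[...,0]>15)&(l[...,0]<90)
    x=l[m][:,0]
    if len(x): print(y0,len(x),np.percentile(x,[1,5,20,50,90]), np.median(C[m][:,2]))
p=cams.capture('side'); save(p,'s9')
cv2.imwrite('pics/s9c.png',cv2.resize(p['image'][160:260,245:365,::-1],None,fx=6,fy=6,interpolation=cv2.INTER_CUBIC))
```

```text
-20 1298 [45.33 45.58 46.7  61.68 69.13] 29.377043848776047
-10 1378 [45.21 45.56 46.42 61.7  69.08] 29.439688468281396
0 1506 [45.27 45.6  46.76 61.52 69.1 ] 29.215127629622938
10 1569 [45.32 45.6  46.62 61.68 69.07] 29.458043939159914
20 1593 [45.26 45.62 46.63 61.71 67.63] 29.188001105742835
```

View pics/s9c.png

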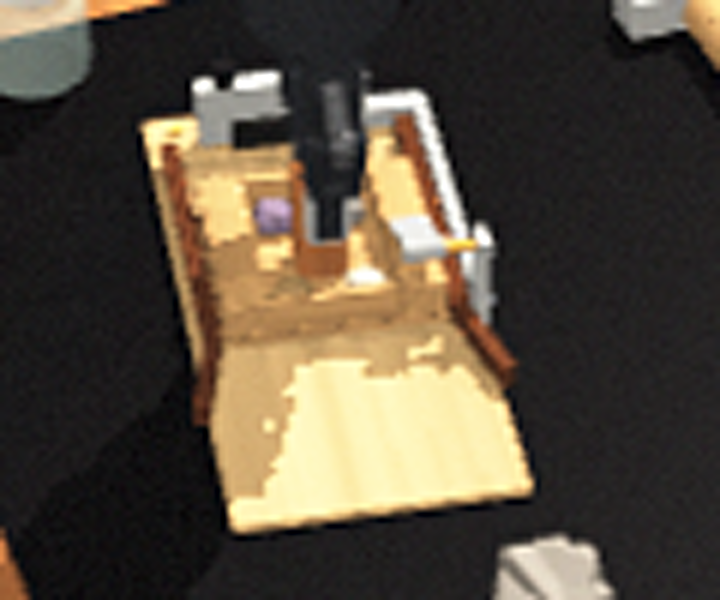

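The side crop shows the catch plate (420,240) resting on the tray's side rim, with the tray flat. Buffer face is ≈41 mm ahead. Advancing 37 mm, then feeling in millimetre steps.

```bash
python3 -m handwheel '[{"linear":[0,0.4,0],"turn":[0,0,0],"hand":15},{"linear":[0,0.8,0],"turn":[0,0,0],"hand":15},{"linear":[0,1.2,0],"turn":[0,0,0],"hand":15},{"linear":[0,1.6,0],"turn":[0,0,0],"hand":15},{"linear":[0,2,0],"turn":[0,0,0],"hand":15}]'| grep -E "pos|force"
python3 -m handwheel '[{"linear":[0,0.4,0],"turn":[0,0,0],"hand":15},{"linear":[0,0.8,0],"turn":[0,0,0],"hand":15},{"linear":[0,1.2,0],"turn":[0,0,0],"hand":15},{"linear":[0,1.6,0],"turn":[0,0,0],"hand":15},{"linear":[0,1.7,0],"turn":[0,0,0],"hand":15}]'| grep -E "pos|force"
for i in 1 2 3 4 5; do python3 -m handwheel '[{"linear":[0,0.1,0],"turn":[0,0,0],"hand":15},{"linear":[0,0.1,0],"turn":[0,0,0],"hand":15}]'| grep -E "pos|force"; done;  python3 chk.py w10 | head -2
```

```text
tcp_pos: [517.6, 202.2, 50.3]
ft_force: [-1.3, -4.8, 7.3]
tcp_pos: [520.6, 218.9, 50.3]
ft_force: [-0.6, -4.9, 5.9]
tcp_pos: [520.8, 219.9, 50.3]
ft_force: [-0.7, -4.8, 6.5]
tcp_pos: [521.0, 220.9, 50.3]
ft_force: [-0.3, -4.4, 6.4]
tcp_pos: [521.1, 221.8, 50.3]
ft_force: [-1.9, -4.7, 6.0]
tcp_pos: [521.3, 222.8, 50.3]
ft_force: [-0.7, -3.9, 6.4]
tcp_pos: [521.5, 223.6, 50.3]
ft_force: [-1.1, -4.7, 6.6]
tcp dock [-5.27 -1.23] 50.26005917796727
rim 16681 z 30.775902912599175 ((5.218341827392578, -0.3930168151855469), (110.79327392578125, 118.28150177001953), 89.5709228515625) pct [[-52.93 -54.18  28.82]
```

```bash
for i in 1 2 3 4 5; do python3 -m handwheel '[{"linear":[0,0.1,0],"turn":[0,0,0],"hand":15},{"linear":[0,0.1,0],"turn":[0,0,0],"hand":15}]'| grep -E "pos|force"; done
```

```text
tcp_pos: [521.6, 224.3, 50.3]
ft_force: [-1.6, -5.5, 7.4]
tcp_pos: [521.7, 225.0, 50.3]
ft_force: [-2.5, -7.3, 7.8]
tcp_pos: [521.9, 225.7, 50.3]
ft_force: [-2.1, -8.2, 7.5]
tcp_pos: [522.0, 226.4, 50.3]
ft_force: [-1.6, -9.2, 8.0]
tcp_pos: [522.1, 227.1, 50.3]
ft_force: [-2.0, -10.1, 8.6]
```

```bash
for i in 1 2 3 4; do python3 -m handwheel '[{"linear":[0,0.1,0],"turn":[0,0,0],"hand":15},{"linear":[0,0.1,0],"turn":[0,0,0],"hand":15}]'| grep -E "pos|force"; done
cat > look.py <<'E'
import sys
from chk import *
p=cams.capture('side');C=cloud(p);l=D(C)
# metal plate cells: heights around the catch end
for x0 in range(-100,-30,6):
    m=(np.abs(l[...,0]-x0)<3)&(l[...,1]>-54)&(l[...,1]<-34); print(x0,m.sum(),round(float(np.median(C[m][:,2])),1) if m.sum() else '',end=' | ')
print()
cv2.imwrite('pics/'+sys.argv[1]+'.png',cv2.resize(p['image'][160:260,245:365,::-1],None,fx=6,fy=6,interpolation=cv2.INTER_CUBIC))
E
python3 look.py s11
```

```text
tcp_pos: [522.2, 227.8, 50.3]
ft_force: [-3.4, -11.0, 9.1]
tcp_pos: [522.4, 228.5, 50.4]
ft_force: [-2.9, -11.7, 9.9]
tcp_pos: [522.5, 229.2, 50.4]
ft_force: [-2.2, -12.7, 10.2]
tcp_pos: [522.6, 229.9, 50.4]
ft_force: [-3.9, -14.5, 11.0]
-100 22 29.5 | -94 20 26.8 | -88 14 4.6 | -82 10 7.5 | -76 10 4.6 | -70 14 4.6 | -64 10 5.8 | -58 8 3.4 | -52 17 25.9 | -46 12 27.1 | -40 10 30.2 | -34 11 32.0 |
```

View pics/s11.png

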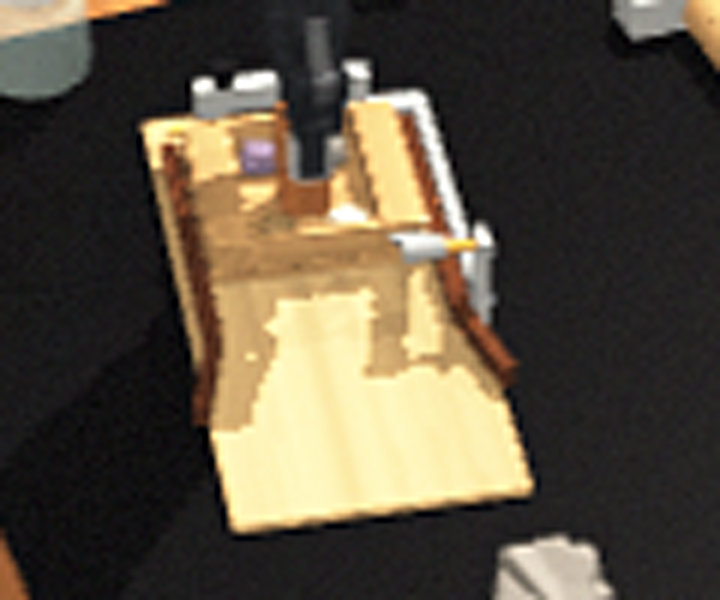

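The plate at (420,247) looks steeper than before, so it may have dropped. One more small step, then I'll compare with the side picture of the catch hanging at the start.

```bash
python3 -m handwheel '[{"linear":[0,0.1,0],"turn":[0,0,0],"hand":15},{"linear":[0,0.1,0],"turn":[0,0,0],"hand":15}]'| grep -E "pos|force"
python3 look.py s12
python3 - <<'E'
import cv2,numpy as np
a=cv2.resize(cv2.imread('pics/side.png')[160:260,245:365],None,fx=6,fy=6,interpolation=cv2.INTER_CUBIC)
ims=[a]+[cv2.imread(f'pics/{n}.png') for n in ('s9c','s11','s12')]
cv2.imwrite('pics/cmp.png',np.vstack([np.hstack([cv2.resize(i[180:330,330:530],(400,300)) for i in ims[k:k+2]]) for k in (0,2)]))
E
```

```text
tcp_pos: [522.8, 230.5, 50.5]
ft_force: [-4.0, -14.9, 12.0]
-100 22 9.3 | -94 27 43.6 | -88 5 6.0 | -82 14 5.4 | -76 7 3.7 | -70 10 6.8 | -64 13 5.5 | -58 9 3.6 | -52 16 24.6 | -46 15 25.7 | -40 8 30.0 | -34 13 31.2 |
```

View pics/cmp.png

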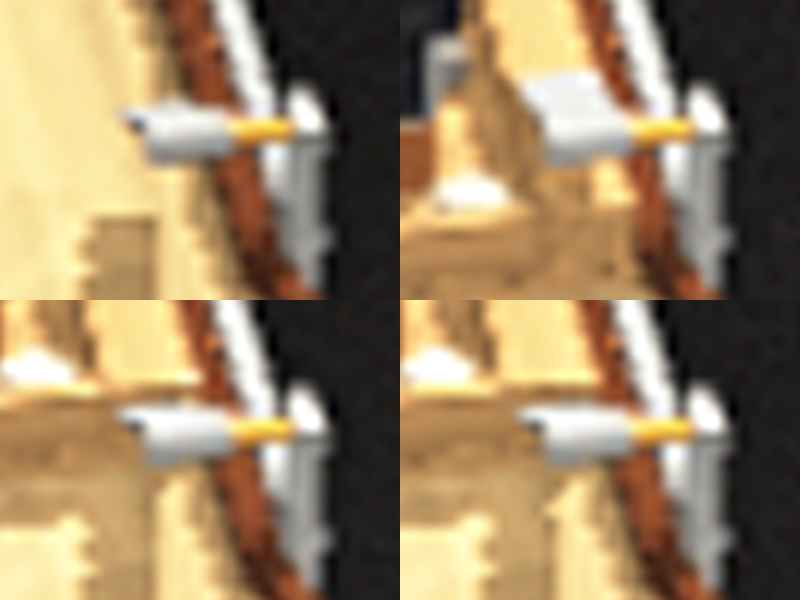

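The catch looks the same as at the start (top-left), unlike when riding (top-right): it has dropped. Easing back before letting go.

```bash
for i in 1 2 3; do python3 -m handwheel '[{"linear":[0,-0.1,-0.01],"turn":[0,0,0],"hand":15},{"linear":[0,-0.2,-0.03],"turn":[0,0,0],"hand":15},{"linear":[0,-0.2,-0.03],"turn":[0,0,0],"hand":15}]'| grep -E "pos|force"; done
```

```text
tcp_pos: [522.7, 230.3, 50.3]
ft_force: [-1.8, -9.5, 6.3]
tcp_pos: [522.4, 228.9, 50.3]
ft_force: [0.5, -7.5, 4.8]
tcp_pos: [522.1, 227.2, 50.3]
ft_force: [1.5, -5.9, 2.6]
```

```bash
for i in 1 2; do python3 -m handwheel '[{"linear":[0,-0.1,0],"turn":[0,0,0],"hand":15},{"linear":[0,-0.1,0],"turn":[0,0,0],"hand":15}]'| grep -E "pos|force"; done
```

```text
tcp_pos: [522.0, 226.9, 50.3]
ft_force: [3.6, -4.3, -0.3]
tcp_pos: [521.8, 226.6, 50.3]
ft_force: [5.0, -0.8, -1.0]
```

The tray now stops against the catch (force rising to zero, no more travel). Letting go and rising.

```bash
python3 -m handwheel '[{"linear":[0,0,0],"turn":[0,0,0],"hand":35},{"linear":[0,0,0],"turn":[0,0,0],"hand":42},{"linear":[0,0,0],"turn":[0,0,0],"hand":50},{"linear":[0,0,0],"turn":[0,0,0],"hand":50},{"linear":[0,0,0],"turn":[0,0,0],"hand":50}]'
python3 -m handwheel '[{"linear":[0,0,-1],"turn":[0,0,0],"hand":50},{"linear":[0,0,-3],"turn":[0,0,0],"hand":50},{"linear":[0,0,-7],"turn":[0,0,0],"hand":50},{"linear":[0,0,-12],"turn":[0,0,0],"hand":50},{"linear":[0,0,-15],"turn":[0,0,0],"hand":50}]'
python3 -m handwheel '[{"linear":[0,-6,0],"turn":[0,0,0],"hand":50},{"linear":[0,-12,0],"turn":[0,0,0],"hand":50},{"linear":[0,-18,0],"turn":[0,0,0],"hand":50},{"linear":[0,-20,0],"turn":[0,0,0],"hand":50},{"linear":[0,-20,0],"turn":[0,0,0],"hand":50}]'
python3 - <<'E'
from chk import *
p=cams.capture('wrist');C=cloud(p);l=D(C)
m=(np.abs(C[...,2]-32)<4)&(np.abs(l[...,0])<70)&(np.abs(l[...,1])<56); Q=C[m]
print('rim',len(Q),np.median(Q[:,2]),np.percentile(l[m],[.5,99.5],0))
m=(np.abs(C[...,2]-67)<6)&(np.abs(l).max(-1)<40);print('block',m.sum(),np.median(C[m][:,2]) if m.any() else '',np.median(l[m],0) if m.any() else '')
for x0 in range(-96,-40,5):
    k=(np.abs(l[...,0]-x0)<2.5)&(l[...,1]>-52)&(l[...,1]<-36); print(x0,round(float(np.nanmedian(C[k][:,2])),1) if k.any() else '-',end=' | ')
print()
save(p,'w13'); q=cams.capture('top')
a=p['image'][:,:,::-1]; b=cv2.resize(q['image'][90:320,130:530,::-1],(640,368))
cv2.imwrite('pics/fin.png',cv2.resize(np.vstack([a,b]),None,fx=.7,fy=.7))
print(read_state()['clock'])
E
```

```text
clock: 20.27
tcp_pos: [521.4, 226.4, 50.5]
tool_rot: [0.09, 0.996, -0.0, -0.0]
ft_force: [0.3, -0.7, 0.7]
finger_gap: 0.504
clock: 20.9
tcp_pos: [522.1, 226.5, 204.6]
tool_rot: [0.09, 0.996, 0.001, 0.002]
ft_force: [-0.2, 0.9, -1.7]
finger_gap: 0.499
clock: 21.52
tcp_pos: [485.6, 28.8, 201.5]
tool_rot: [0.091, 0.996, 0.0, 0.001]
ft_force: [-0.6, 0.6, 0.0]
finger_gap: 0.5
rim 7033 30.833473532744243 [[-61.9 -54.6]
 [ 62.9  55. ]]
block 989 66.65979557349868 [-2.97  1.25]
-96 50.5 | -91 54.7 | -86 5.7 | -81 6.0 | -76 6.1 | -71 6.0 | -66 5.9 | -61 32.7 | -56 29.4 | -51 28.4 | -46 30.7 | -41 30.7 | 
21.625
```

View pics/fin.png

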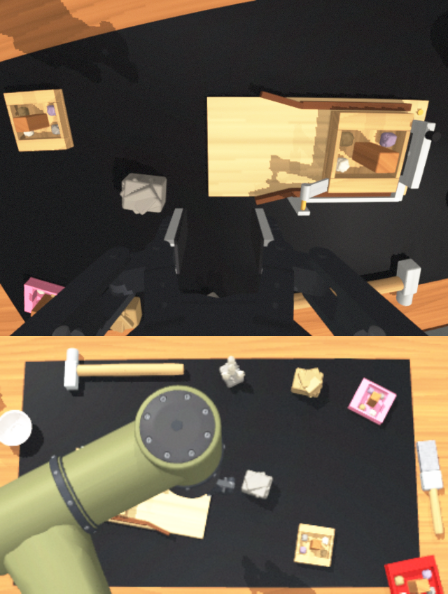

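The tray sits latched: middle at x ≈ −3 mm, rim height even, catch end behind the rear edge at wrist pixel (315,190). The robot is clear, and the bystanders are where they were.

```bash
python3 -c "
from bench import job; print(job.close_job())"
```

```text
the job is handed in; nothing more can be done
None
```

The larger wooden tray is latched in the cradle and released, and the job is handed in at about 22 s of the 67 s allowed. I set it down at the mouth, slid it flat under the catch and pushed it onto the buffer. The push peaked at about 15 N, drag included, which I estimate as about 7 mm of buffer compression.

**Latched:** before I let go, the catch in the side view matched its hanging position from the start. Easing back, the tray stopped against it. Afterwards the tray's middle measured x ≈ −3 mm and it lay level, about 1 mm lower than expected by the wrist camera. The catch's free end was behind the tray's rear edge.

**Clear:** the hand was well away, and wrist forces were back to about zero. The bystanders I could see looked unmoved. The arm hid part of the last top view, and I did not measure their positions again.

**Disagreements:** the arm pressed the tray down with about 6 N during the slide and up to 12 N at full push. TCP height readings differed from the camera by 2–3 mm, so I set the floor height by feel.

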